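# Touch-mix the magnetic beads with the trough set ready

### The job

The beads settle within moments of mixing, so first set the empty white trough down on the bench between the tube rack and the mixer, about midway and clear of both, and let go of it. Then take the orange-capped tube out of the rack, stand it upright in the mixer's black rubber cup and press the cup fully down to its stop, firmly but without ramming it. Finish while holding the tube there in the gripper with the cup still fully down; leave everything else where it stands.

Things in the scene. Friction and masses are not known exactly. Their poses are not given: they have to be found in the camera images.
- trough: Reagent trough: white open boat, 96 mm long (its x axis; 106 mm over the small end lips), 42 mm wide (y axis), 32 mm tall, walls 3 mm, 40 g. Loose; starts on the bench beyond the rack and mixer (farther from the robot than both). Origin: centre of its underside. Grip it across its width, from above.
- rack: Blue tube rack, fixed to the bench: 172 mm long (its y axis), 56 mm deep (x axis), top face 52 mm above the bench. One row of four holes, 32 mm wide, along its y axis at -63, -21, 21 and 63 mm; three hold tubes. Tubes stand on the rack's floor, 6 mm above the bench, and lift straight out. Origin: centre of its underside, at bench height. It stands either left or right of the mixer.
- bead_tube: Tube with the ORANGE cap (magnetic beads): frosted 50 ml conical tube, 117 mm tall, body 30 mm across, about 65 g; its lowest 16 mm taper to a blunt tip 8 to 10 mm across. Screw cap 35 mm across from 103 to 117 mm above the tip; grip just below it. Origin: the tip (lowest point), z up its axis. Upright in one of the rack's holes; what is over 46 mm above its tip stands clear of the rack.
- blue_tube: The same tube with a blue cap, in another hole of the rack; stays there. Origin at the tip.
- white_tube: The same tube with a white cap, in another hole of the rack; stays there. Origin at the tip.
- mixer: Touch vortex mixer, fixed to the bench: white housing 136 mm deep (its x axis) by 112 mm wide (y axis), 80 mm tall, teal panel with knob on its -x side (the knob stands out to 78 mm from the middle), grey collar on top up to 90 mm, and over the collar the black rubber cup on a stem. Origin: centre of its underside, at bench height; the cup is on its z axis.
- cup_floor (a point): Centre of the flat floor inside the mixer's black rubber cup, where the tube's tip is to stand; 103 mm above the bench while the cup is up, and it moves with the cup. The cup is open upwards: floor about 30 mm across, mouth about 41 mm inside and 51 mm outside, 19 mm deep.
- touch_cup (a joint): How far the mixer's cup is pressed down, in m: 0 = up, 0.006 = fully down on its hard stop. It is sprung: it starts to move under about 3 N, reaches the stop at about 9 N, and springs back when let go; a push of 12 to 25 N keeps it firmly on the stop, without yielding further. The mixer runs only while the cup is on its stop.
- amber_bottle: Amber reagent bottle with white cap, 52 mm across, 110 mm tall; bystander. Origin: centre of its underside.
- white_jar: White jar with blue lid, 60 mm across, 75 mm tall; bystander. Origin: centre of its underside.
- tip_box: Closed pipette-tip box, dark with pale lid, 122 by 86 by 66 mm; bystander. Origin: centre of its underside.
- well_plate: White 96-well deep-well plate, 127 by 85 by 41 mm; bystander. Origin: centre of its underside.
- cold_block: Aluminium block with small capped microtubes, 104 by 72 by 46 mm; bystander. Origin: centre of its underside.
Not all that is in view belongs to the job. Several things have the shape of the rack; the one meant has the colours described above.

How it is judged:
On the way, in this order (a step that is already met when the one before it is completed fails the run):
1. the trough stands upright on the bench between the rack and the mixer, clear of both and let go (((y of trough in the frame of rack above 0.07 m and y of trough in the frame of mixer below -0.07 m) or (y of trough in the frame of mixer above 0.07 m and y of trough in the frame of rack below -0.07 m)) and x of trough in the frame of rack between -0.09 and 0.09 m and contact force between trough and rack below 0.05 N and x of trough in the frame of mixer between -0.09 and 0.09 m and contact force between trough and mixer below 0.05 N and height (world z) of trough below 0.004 m and angle between trough's own z axis and vertical below 0.08 rad and contact force between the fingers and trough below 0.05 N and linear speed of trough below 0.02 m/s), for 0.3 s.
2. the orange-capped tube is lifted right out of the rack in the gripper (z of bead_tube in the frame of rack above 0.056 m and contact force between the fingers and bead_tube above 1 N and contact force between bead_tube and rack below 0.05 N), for 0.1 s.
At the end, for the whole second after the job is handed in: Fingers hold the orange-capped tube upright (10 deg) with its tip in the cup, pressing it down at least 5.2 of 6 mm with 7 to 35 N; gripper clear of the mixer. Trough upright on the bench, let go, between rack and mixer: over 70 mm beside each centre, within 90 mm in depth, touching neither (all of step 1 and value of joint touch_cup above 0.0052 m and contact force between bead_tube and mixer between 7 and 35 N and horizontal distance between bead_tube and cup_floor below 0.012 m and z of bead_tube in the frame of cup_floor below 0.008 m and angle between bead_tube's own z axis and vertical below 0.17 rad and linear speed of bead_tube below 0.02 m/s and contact force between the fingers and bead_tube above 3 N and contact force between each of the fingers, the arm and mixer below 0.5 N); the arm keeps its last pose, push and grip.
It fails at once if a bystander (bottle, jar, tip box, well plate or cold block) is pushed more than 30 mm or tipped over (distance of any of amber_bottle, white_jar, tip_box, well_plate, cold_block from where it was at the start of the episode above 0.03 m or angle between any of amber_bottle, white_jar, tip_box, well_plate, cold_block's own z axis and vertical above 0.5 rad).
It fails at once if the blue- or white-capped tube comes out of the rack (z of any of blue_tube, white_tube in the frame of rack above 0.03 m).
It fails at once if the tube is rammed into the mixer (more than 45 N) (contact force between bead_tube and mixer above 45 N).
It also fails if it takes over 67 s, if anything falls off the work surface, if the arm or the gripper's body presses on something with over 40 N, if the wrist force passes 120 N, or if a joint passes its speed limit or range.

### The arm

A 6-joint arm with a two-finger parallel gripper is mounted at the origin on the work surface. World frame = base frame: x ahead of the robot, y to its left, z up, the work surface at z = 0. Lengths are in m, angles in rad, forces in N, time in s.
With the tool pointing down it reaches from about 0.4 to 0.825 m from the base axis. Payload 7 kg.
Tool frame: the origin (TCP) lies between the finger pads; the fingertips stand 11 mm ahead of it and the grasp point (between the pads) lies 8 mm behind it; x points along the fingers, z is the direction in which the jaws open and shut, and the axes are right-handed (so a half turn about x gives the same grasp; the last joint's range is limited). The gripper opens to 88 mm and grips with 3 to 60 N. Pads are 19 mm wide; open, the fingers measure 130 mm over their backs; the gripper's body (78 mm by 193 mm) begins 47 mm behind the grasp point.
Start: joints at [1.422, 0.359, 0.012, 0, -1.224, -0.288], TCP at [0.286, 0.612, 0.238] pointing down, gripper open.
Joint ranges: [-3.07, 3.07], [-1.43, 2.12], [-1.02, 1.25], [-3.03, 1.67], [-3.05, -0], [-3.03, 3.03]. Speed limits (rad/s): [2.39, 2.39, 3.01, 3.14, 3.14, 3.14].

### API

Orientations are given as [roll, pitch, yaw] about the fixed x, y, z axes, in that order (R = Rz(yaw) Ry(pitch) Rx(roll)).
In Python, from station import arm gives the robot as it stands.
- The arm moves only by the tool jog_arm, never from a script. Its argument "motion" is a list of rows, each an object of numbers: "dx", "dy", "dz": the shift along the tool's x, y, z in m; "twist": the turn about the tool's x in degrees. In form: [{"dx": .., "dy": .., "dz": .., "twist": ..}, ...]. A call has 1 to 20 rows; each row is the pose to reach, as a shift and turn from the pose commanded when the call began, along the tool's axes at that moment; what a row does not reach only later rows make up. A row lasts 1/12 s, in which the tool goes at most 41.7 mm and 7.16 degrees, less where a joint would pass 70% of its speed; a pose out of reach is approached as far as the arm can. A call with a gripper value outside its range is refused whole. "gripper" is the finger opening in m, from 0 to 0.0876, set as the call begins (left out, the last holds). The fingers move at their own pace and stop on an object; "newtons" is the grip in N (left out, the last holds). Time passes only in rows, so rows that repeat a pose let the fingers close. It gives the time, the measured TCP pose, the force and the opening at its end, in the units of the state.
- arm.get_state(): the state, without advancing time (a new reading comes with each control period).
- arm.grab_frame(name): name is "scene" or "top"; returns the picture (480x640x3 uint8, red, green, blue); there is no depth.
- arm.camera_model(name): a dict with "camera_matrix" (3x3 intrinsics, pixels), "k1" (the pictures are not rectified: a ray, as slopes to the right and down, at radius r is drawn at 1 + k1 r^2 times it, then the intrinsics apply), "eye" and "attitude" of the camera in the world. Camera axes: x right, y down, z forward; pixel columns grow to the right and rows downward; lengths in m; the calibration is good to about 2 mm. A picture is of the moment at which its call begins. camera_model takes no time and is no camera call.
- arm.job_done(): hands the job in, once; it reports no verdict.
The state is a dict: "t": time; "q": joint angles; "qd": joint speeds; "joint_efforts": joint torques, N m; "eef_pos": TCP position; "ee_rot": TCP orientation; "force": force on the tool from outside, world axes, zero at the start; "moment": the same for the moment, N m; "width": finger opening in m.
Only numpy, scipy, OpenCV 4.12 (cv2) and the standard library are available. Lean on these libraries where they do the work, as an engineer would, in place of code of your own. Each camera call takes 0.05 s, during which the arm holds its last target.

## Working session

There is one attempt and no reset: what is moved stays moved. The work goes in short steps, Python scripts to look and compute and a tool call to move; the robot and the scene stay as the last step left them, time stands still between calls to the robot, and variables do not carry over. Pictures are saved under pics/ and viewed, and the job is handed in when it is done.

Besides the shell and the picture viewer there is one more tool, called after ">>>" as name([rows], argument=value, ...), one row to a line, values as JSON. jog_arm: Moves the arm, as the interface text tells. Its arguments: {"type":"object","properties":{"motion":{"type":"array"},"gripper":{"type":"number"},"newtons":{"type":"number"}},"required":["motion"]}

```bash
ls; mkdir -p pics
python3 - <<'E'
from station import arm
import cv2
for n in ("scene","top"):
    f=arm.grab_frame(n); cv2.imwrite(f"pics/{n}0.png",f[:,:,::-1]); print(n,arm.camera_model(n))
print(arm.get_state())
E
```

```text
pics
scene {'camera_matrix': array([[456.54148867,   0.        , 320.43051502],
       [  0.        , 456.54148867, 240.86309923],
       [  0.        ,   0.        ,   1.        ]]), 'k1': 0.020766757973982707, 'eye': array([ 1.41738331, -0.30459198,  0.76430495]), 'attitude': array([-2.14828077,  0.00972991,  1.23107885])}
top {'camera_matrix': array([[544.21794279,   0.        , 323.63445549],
       [  0.        , 544.21794279, 241.62514838],
       [  0.        ,   0.        ,   1.        ]]), 'k1': -0.07472058270140078, 'eye': array([0.26641466, 0.03539979, 1.70581268]), 'attitude': array([-3.01055336, -0.01254321, -1.59020329])}
{'t': 0.1, 'q': array([ 1.42210042e+00,  3.59323120e-01,  1.11810774e-02, -3.26622796e-04,
       -1.22409729e+00, -2.88112349e-01]), 'qd': array([ 2.65400757e-06, -1.23256240e-03,  3.79033669e-03,  5.07508839e-04,
       -3.27460866e-03,  6.87928568e-05]), 'joint_efforts': array([-1.16752599e-03, -5.84161878e+01,  2.93751490e+01,  7.01549828e+00,
        1.02198886e-02, -4.99964870e-05]), 'eef_pos': array([0.28539208, 0.61124844, 0.23672134]), 'ee_rot': array([ 0.07847128,  1.569321  , -1.9292445 ]), 'force': array([-0.19261593,  0.28327142, -0.18403886]), 'moment': array([ 0.02033088, -0.02037509, -0.00670464]), 'width': 0.08748164249674843}
```

View pics/scene0.png

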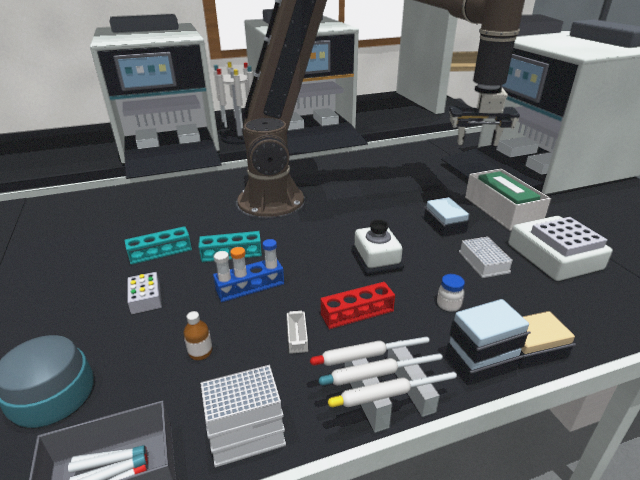

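View pics/top0.png

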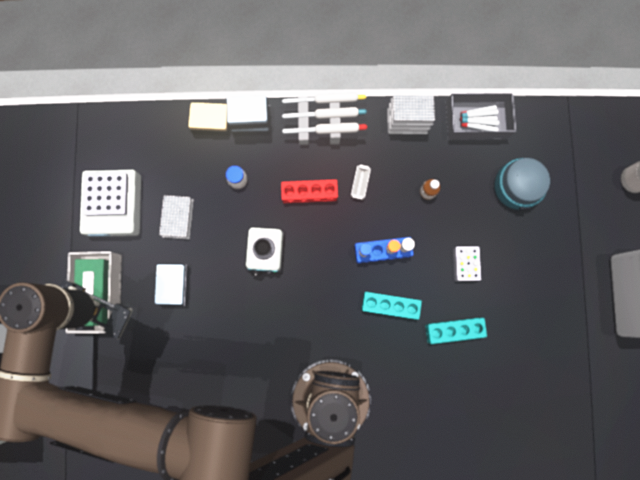

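The bench shows the blue rack in the top view at about (384,250), the mixer at (264,250) and the trough at (361,182). The red rack at (309,191) is a decoy. The orange cap is at (394,246), with the white-capped tube to its right and the blue-capped one to its left. Next I'll zoom in and set up helpers.

```bash
cat > h.py <<'E'
import numpy as np, cv2
from scipy.spatial.transform import Rotation as Ro
from station import arm
class Cam:
    def __init__(s,n):
        m=arm.camera_model(n); s.K=m['camera_matrix'];s.k1=m['k1'];s.e=m['eye'];s.R=Ro.from_euler('xyz',m['attitude']).as_matrix()
        s.D=np.array([s.k1,0,0,0])
    def proj(s,P):
        p=(np.atleast_2d(P)-s.e)@s.R; return cv2.projectPoints(p[:,None],np.zeros(3),np.zeros(3),s.K,s.D)[0][:,0]
    def ray(s,uv):
        n=cv2.undistortPoints(np.array(uv,float).reshape(-1,1,2),s.K,s.D)[:,0]
        d=np.c_[n,np.ones(len(n))]@s.R.T; return d
    def cast(s,uv,z):
        d=s.ray(uv); t=(z-s.e[2])/d[:,2]; return s.e+d*t[:,None]
top=Cam('top');scene=Cam('scene')
def blobs(img,lo,hi,mn=20):
    m=cv2.inRange(cv2.cvtColor(img,cv2.COLOR_RGB2HSV),lo,hi)
    n,l,st,c=cv2.connectedComponentsWithStats(m)
    return m,[(c[i].round(1),st[i]) for i in range(1,n) if st[i][4]>=mn],l
E
python3 - <<'E'
from h import *
t=cv2.imread('pics/top0.png'); s=cv2.imread('pics/scene0.png')
print(top.cast([[320,240],[264,250],[384,250],[361,182]],0.0).round(3))
print(scene.cast([[320,240]],0.0).round(3))
cv2.imwrite('pics/z1.png',cv2.resize(t[150:280,230:430],None,fx=4,fy=4,interpolation=cv2.INTER_CUBIC))
cv2.imwrite('pics/z2.png',cv2.resize(s[210:360,200:400],None,fx=4,fy=4,interpolation=cv2.INTER_CUBIC))
st=arm.get_state(); print(Ro.from_euler('xyz',st['ee_rot']).as_matrix().round(3))
E
```

```text
[[ 0.496  0.021  0.   ]
 [ 0.467  0.198  0.   ]
 [ 0.461 -0.181  0.   ]
 [ 0.682 -0.114  0.   ]]
[[0.304 0.08  0.   ]]
[[-0.001  0.906 -0.423]
 [-0.001 -0.423 -0.906]
 [-1.     0.     0.001]]
```

View pics/z1.png

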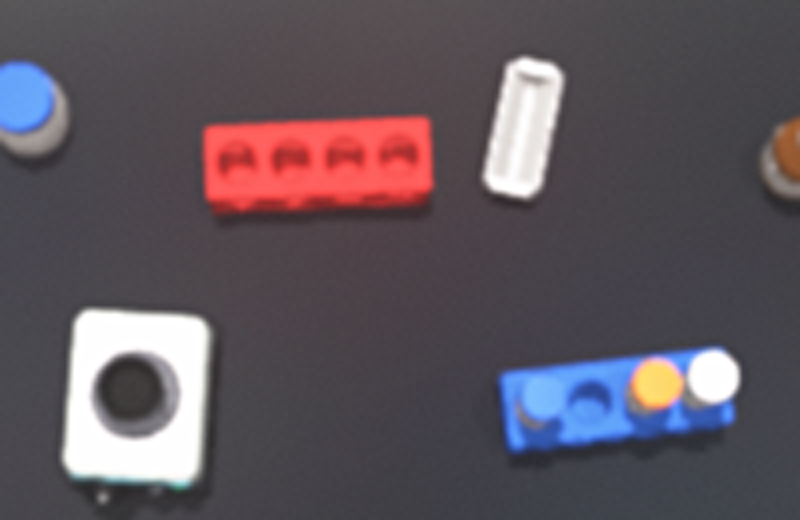

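View pics/z2.png

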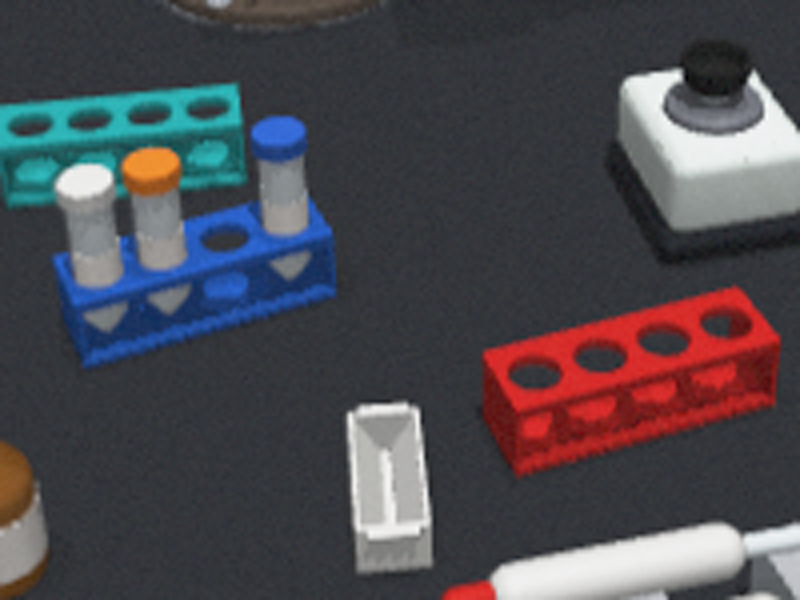

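```bash
cat > meas.py <<'E'
from h import *
t=cv2.imread('pics/top0.png')[:,:,::-1]; s=cv2.imread('pics/scene0.png')[:,:,::-1]
def pick(img,lo,hi,box,mn=15):
    m,_,_=blobs(img,lo,hi); k=np.zeros_like(m); x0,y0,x1,y1=box; k[y0:y1,x0:x1]=m[y0:y1,x0:x1]
    n,l,st,c=cv2.connectedComponentsWithStats(k); i=1+np.argmax(st[1:,4]); cs,_=cv2.findContours((l==i).astype(np.uint8),cv2.RETR_EXTERNAL,cv2.CHAIN_APPROX_NONE)
    return c[i],st[i],cs[0][:,0].astype(float)
def rect(P):
    r=cv2.minAreaRect((P[:,:2]*1000).astype(np.float32)); return [np.round(x,1) for x in r]
if __name__=='__main__':
    c,st,k=pick(t,(0,0,120),(180,60,255),(345,155,380,205)); print('trough',st,rect(top.cast(k,0.032)))
    c,st,k=pick(t,(0,0,150),(180,60,255),(235,215,295,275)); print('mixer top',st,rect(top.cast(k,0.080)))
    c,st,k=pick(t,(0,0,0),(180,255,60),(250,235,277,262)); print('cup dark',c,st,rect(top.cast(k,0.122)))
    c,st,k=pick(t,(8,120,150),(25,255,255),(383,236,402,262)); print('orange',c,st,rect(top.cast(k,0.123)))
    c,st,k=pick(t,(0,0,190),(180,60,255),(400,234,418,260)); print('white',c,st,rect(top.cast(k,0.123)))
    c,st,k=pick(t,(100,120,60),(125,255,255),(345,230,420,270)); print('rack all',c,st,rect(top.cast(k,0.052)))
    c,st,k=pick(t,(0,120,60),(8,255,255),(270,170,345,215)); print('red',c,st,rect(top.cast(k,0.052)))
    # scene
    c,st,k=pick(s,(5,150,100),(20,255,255),(226,240,250,262)); print('orange scene',c,st)
    P=np.array([st[0]+st[2]/2-.5,st[1]+st[3]/2-.5]); print(scene.cast([P],0.116))
    c,st,k=pick(s,(0,0,0),(180,255,50),(368,218,392,238)); print('cup scene',c,st)
    P=np.array([st[0]+st[2]/2-.5,st[1]+st[3]/2-.5]); print(scene.cast([P],0.112))
    c,st,k=pick(s,(100,120,80),(125,255,255),(258,235,284,256)); print('blue cap scene',c,st)
E
python3 meas.py
```

```text
trough [350 164  21  36 524] [array([ 676.7, -109.7]), array([ 48.7, 113.2]), np.float64(76.4)]
mixer top [ 246  227   37   44 1126] [array([462.4, 191.6]), array([103.9, 128.7]), np.float64(85.4)]
cup dark [261.6043956  246.24175824] [255 240  15  14  91] [array([463.3, 193. ]), array([39.8, 39.2]), np.float64(25.9)]
orange [393.42857143 246.08163265] [388 241  12  11  98] [array([ 458. , -193.6]), array([26.9, 31.7]), np.float64(43.5)]
white [407.84962406 243.69172932] [401 237  14  14 133] [array([ 463.9, -237.4]), array([37.3, 36. ]), np.float64(43.3)]
rack all [376.90556901 251.57506053] [354 239  60  25 826] [array([ 456.2, -173. ]), array([ 65.1, 178.7]), np.float64(5.9)]
red [309.25254237 190.50508475] [ 281  179   57   24 1180] [array([643.9,  52. ]), array([ 69.6, 175.2]), np.float64(1.6)]
orange scene [237.43065693 252.32846715] [231 247  14  12 137]
[[ 0.45527996 -0.19199761  0.116     ]]
cup scene [378.48826291 226.25821596] [370 220  19  14 213]
[[0.4590812  0.19773072 0.112     ]]
blue cap scene [269.20567376 244.07801418] [262 239  15  11 141]
```

The two views agree within a few mm: trough (0.679, -0.111) with its long axis at -13.6°, rack centre (0.456, -0.173), orange tube (0.457, -0.193) and cup (0.461, 0.194). Next I compute the first move.

```bash
cat >> h.py <<'E'
def delta(xyz,jaw=None):
    st=arm.get_state(); R=Ro.from_euler('xyz',st['ee_rot']).as_matrix()
    d=R.T@(np.array(xyz)-st['eef_pos']); z=R[:,2]; a=np.degrees(np.arctan2(z[1],z[0]))
    tw=None
    if jaw is not None: tw=(a-jaw+90)%180-90
    print('t',round(st['t'],2),'eef',st['eef_pos'].round(4),'jaw',a.round(2),'tilt',np.degrees(np.arccos(-R[2,0])).round(2),'d(tool)',d.round(4),'twist',tw,'q',st['q'].round(2),'F',st['force'].round(2),'w',round(st['width'],4))
E
python3 - <<'E'
from h import *
delta((0.679,-0.111,0.18),76.4)
E
```

```text
t 0.1 eef [0.2854 0.6112 0.2367] jaw -115.03 tilt 0.08 d(tool) [0.0575 0.6622 0.4878] twist -11.433645786201112 q [ 1.42  0.36  0.01 -0.   -1.22 -0.29] F [-0.19  0.28 -0.18] w 0.0875
```

>>> jog_arm([
  {"dx": 0,"dy": 0.662,"dz": 0.488,"twist": -11.4},
  {"dx": 0,"dy": 0.662,"dz": 0.488,"twist": -11.4},
  {"dx": 0,"dy": 0.662,"dz": 0.488,"twist": -11.4},
  {"dx": 0,"dy": 0.662,"dz": 0.488,"twist": -11.4},
  {"dx": 0,"dy": 0.662,"dz": 0.488,"twist": -11.4},
  {"dx": 0,"dy": 0.662,"dz": 0.488,"twist": -11.4},
  {"dx": 0,"dy": 0.662,"dz": 0.488,"twist": -11.4},
  {"dx": 0,"dy": 0.662,"dz": 0.488,"twist": -11.4},
  {"dx": 0,"dy": 0.662,"dz": 0.488,"twist": -11.4},
  {"dx": 0,"dy": 0.662,"dz": 0.488,"twist": -11.4},
  {"dx": 0,"dy": 0.662,"dz": 0.488,"twist": -11.4},
  {"dx": 0,"dy": 0.662,"dz": 0.488,"twist": -11.4},
  {"dx": 0,"dy": 0.662,"dz": 0.488,"twist": -11.4},
  {"dx": 0,"dy": 0.662,"dz": 0.488,"twist": -11.4},
  {"dx": 0,"dy": 0.662,"dz": 0.488,"twist": -11.4},
  {"dx": 0,"dy": 0.662,"dz": 0.488,"twist": -11.4},
  {"dx": 0,"dy": 0.662,"dz": 0.488,"twist": -11.4},
  {"dx": 0.05,"dy": 0.662,"dz": 0.488,"twist": -11.4},
  {"dx": 0.06,"dy": 0.662,"dz": 0.488,"twist": -11.4},
  {"dx": 0.06,"dy": 0.662,"dz": 0.488,"twist": -11.4},
], gripper=0.07)

```text
t: 1.77
eef_pos: [0.678, -0.1095, 0.1789]
ee_rot: [2.143, 1.57, 0.334]
force: [-0.3, 0.4, -0.3]
width: 0.0701
```

>>> jog_arm([
  {"dx": 0,"dy": 0,"dz": 0,"twist": 0},
  {"dx": 0,"dy": 0,"dz": 0,"twist": 0},
  {"dx": 0,"dy": 0,"dz": 0,"twist": 0},
])

```text
t: 2.02
eef_pos: [0.677, -0.1078, 0.179]
ee_rot: [-1.161, 1.57, -2.97]
force: [-0.8, 0.4, 0.3]
width: 0.0702
```

Run:
```python
from h import *
delta((0.679,-0.111,0.07),76.4)
s=arm.grab_frame('scene')[:,:,::-1]; t=arm.grab_frame('top')[:,:,::-1]
cv2.imwrite('pics/a.png',np.hstack([cv2.resize(s[180:380,200:400],(400,400)),cv2.resize(t[120:320,250:450],(400,400))]))
```

```text
t 2.02 eef [ 0.677  -0.1078  0.179 ] jaw -103.67 tilt 0.07 d(tool) [0.109  0.0028 0.0026] twist -0.07251123379606383 q [ 0.13  0.41 -0.04  0.   -1.12  1.21] F [-0.77  0.36  0.34] w 0.0702
```

View pics/a.png

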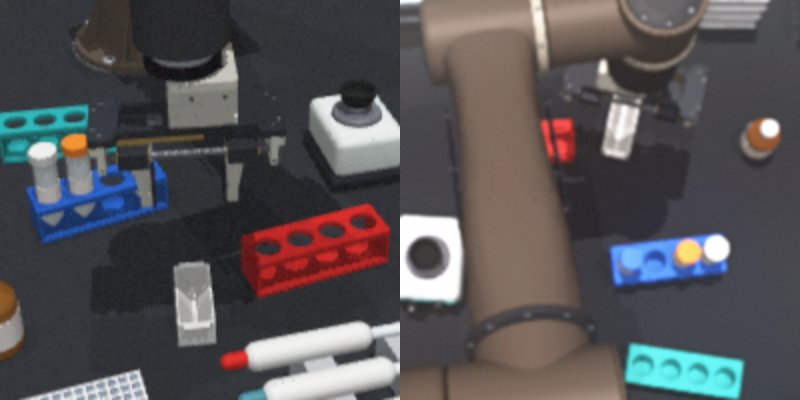

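The hand now hangs over the trough, with the fingers either side of it at about (195,290) in the left half. I'll descend with the small correction.

>>> jog_arm([
  {"dx": 0.03,"dy": 0.003,"dz": 0.003,"twist": 0},
  {"dx": 0.06,"dy": 0.003,"dz": 0.003,"twist": 0},
  {"dx": 0.09,"dy": 0.003,"dz": 0.003,"twist": 0},
  {"dx": 0.12,"dy": 0.003,"dz": 0.003,"twist": 0},
  {"dx": 0.135,"dy": 0.003,"dz": 0.003,"twist": 0},
  {"dx": 0.145,"dy": 0.003,"dz": 0.003,"twist": 0},
  {"dx": 0.152,"dy": 0.003,"dz": 0.003,"twist": 0},
  {"dx": 0.157,"dy": 0.003,"dz": 0.003,"twist": 0},
  {"dx": 0.16,"dy": 0.003,"dz": 0.003,"twist": 0},
  {"dx": 0.16,"dy": 0.003,"dz": 0.003,"twist": 0},
  {"dx": 0.16,"dy": 0.003,"dz": 0.003,"twist": 0},
  {"dx": 0.16,"dy": 0.003,"dz": 0.003,"twist": 0},
])

```text
t: 3.12
eef_pos: [0.6801, -0.1111, 0.0206]
ee_rot: [1.854, 1.569, 0.046]
force: [-0.2, -0.1, -0.2]
width: 0.07
```

Run:
```python
from h import *
delta((0.679,-0.111,0.018),76.4)
s=arm.grab_frame('scene')[:,:,::-1]; 
cv2.imwrite('pics/b.png',cv2.resize(s[240:400,220:400],None,fx=4,fy=4,interpolation=cv2.INTER_CUBIC)[:600])
```

```text
t 3.12 eef [ 0.6801 -0.1111  0.0206] jaw -103.62 tilt 0.09 d(tool) [ 0.0026 -0.0011  0.0001] twist -0.02314913317817968 q [ 0.12  0.57 -0.19  0.   -0.81  1.21] F [-0.15 -0.12 -0.21] w 0.07
```

View pics/b.png

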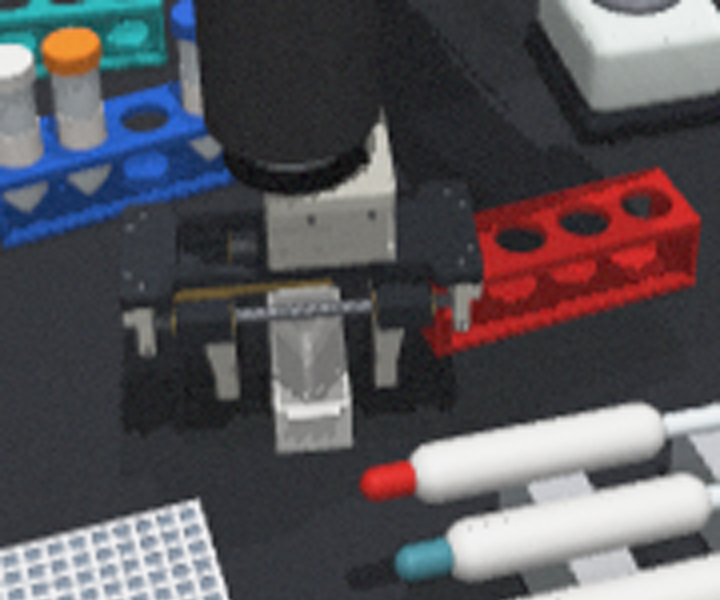

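The fingers straddle the trough with room on both sides, so I close on it.

>>> jog_arm([
  {"dx": 0.002},
  {"dx": 0.002},
  {"dx": 0.002},
  {"dx": 0.002},
  {"dx": 0.002},
  {"dx": 0.002},
  {"dx": 0.002},
  {"dx": 0.002},
], gripper=0.02, newtons=15)

```text
invalid input
```

>>> jog_arm([
  {"dx": -0.01},
  {"dx": -0.025},
  {"dx": -0.045},
  {"dx": -0.065},
  {"dx": -0.08},
  {"dx": -0.08},
  {"dx": -0.08},
])

```text
invalid input
```

Run:
```python
from h import *
delta((0.459,0.010,0.1),0)
```

```text
t 3.17 eef [ 0.68   -0.1112  0.0205] jaw -103.62 tilt 0.08 d(tool) [-0.0798 -0.2432 -0.0658] twist 76.37510807906233 q [ 0.12  0.57 -0.19  0.   -0.81  1.21] F [ 0.12  0.   -0.15] w 0.0701
```

All four keys are required in each row.

>>> jog_arm([
  {"dx": 0.002,"dy": 0,"dz": 0,"twist": 0},
  {"dx": 0.002,"dy": 0,"dz": 0,"twist": 0},
  {"dx": 0.002,"dy": 0,"dz": 0,"twist": 0},
  {"dx": 0.002,"dy": 0,"dz": 0,"twist": 0},
  {"dx": 0.002,"dy": 0,"dz": 0,"twist": 0},
  {"dx": 0.002,"dy": 0,"dz": 0,"twist": 0},
  {"dx": 0.002,"dy": 0,"dz": 0,"twist": 0},
  {"dx": 0.002,"dy": 0,"dz": 0,"twist": 0},
], gripper=0.02, newtons=15)

```text
t: 3.83
eef_pos: [0.6795, -0.1112, 0.0176]
ee_rot: [1.642, 1.571, -0.166]
force: [1.5, 0.1, 0.5]
width: 0.0417
```

>>> jog_arm([
  {"dx": -0.01,"dy": 0,"dz": 0,"twist": 0},
  {"dx": -0.025,"dy": 0,"dz": 0,"twist": 0},
  {"dx": -0.045,"dy": 0,"dz": 0,"twist": 0},
  {"dx": -0.065,"dy": 0,"dz": 0,"twist": 0},
  {"dx": -0.08,"dy": 0,"dz": 0,"twist": 0},
  {"dx": -0.08,"dy": 0,"dz": 0,"twist": 0},
  {"dx": -0.08,"dy": 0,"dz": 0,"twist": 0},
])

```text
t: 4.42
eef_pos: [0.6802, -0.1111, 0.0994]
ee_rot: [1.919, 1.568, 0.111]
force: [-0.7, -0.7, -1.5]
width: 0.0421
```

Run:
```python
from h import *
delta((0.459,0.010,0.1),0)
s=arm.grab_frame('scene')[:,:,::-1]; 
cv2.imwrite('pics/c.png',cv2.resize(s[200:360,220:400],None,fx=3,fy=3,interpolation=cv2.INTER_CUBIC)[:600])
```

```text
t 4.42 eef [ 0.6802 -0.1111  0.0994] jaw -103.62 tilt 0.16 d(tool) [-0.0012 -0.2435 -0.0656] twist 76.37659813151595 q [ 0.12  0.48 -0.12  0.   -0.96  1.21] F [-0.7  -0.71 -1.52] w 0.0421
```

View pics/c.png

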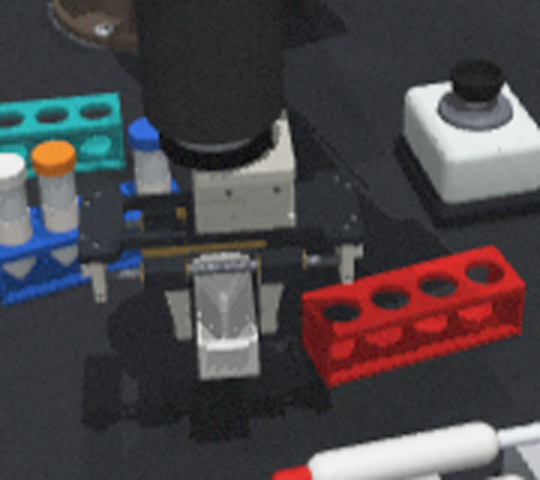

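The trough is held and lifted. Now I carry it to the midpoint while turning it.

>>> jog_arm([
  {"dx": 0,"dy": -0.018,"dz": -0.005,"twist": 5},
  {"dx": 0,"dy": -0.038,"dz": -0.01,"twist": 11},
  {"dx": 0,"dy": -0.058,"dz": -0.016,"twist": 17},
  {"dx": 0,"dy": -0.078,"dz": -0.021,"twist": 23},
  {"dx": 0,"dy": -0.098,"dz": -0.026,"twist": 29},
  {"dx": 0,"dy": -0.118,"dz": -0.032,"twist": 35},
  {"dx": 0,"dy": -0.138,"dz": -0.037,"twist": 41},
  {"dx": 0,"dy": -0.158,"dz": -0.043,"twist": 47},
  {"dx": 0,"dy": -0.178,"dz": -0.048,"twist": 53},
  {"dx": 0,"dy": -0.198,"dz": -0.053,"twist": 59},
  {"dx": 0,"dy": -0.218,"dz": -0.059,"twist": 65},
  {"dx": 0,"dy": -0.234,"dz": -0.063,"twist": 70},
  {"dx": 0,"dy": -0.2435,"dz": -0.0656,"twist": 74},
  {"dx": 0,"dy": -0.2435,"dz": -0.0656,"twist": 76.4},
  {"dx": 0,"dy": -0.2435,"dz": -0.0656,"twist": 76.4},
  {"dx": 0,"dy": -0.2435,"dz": -0.0656,"twist": 76.4},
  {"dx": 0,"dy": -0.2435,"dz": -0.0656,"twist": 76.4},
  {"dx": 0,"dy": -0.2435,"dz": -0.0656,"twist": 76.4},
])

```text
t: 5.97
eef_pos: [0.4584, 0.0098, 0.0973]
ee_rot: [0.455, 1.57, -2.686]
force: [0.1, -0.2, -0.2]
width: 0.042
```

Run:
```python
from h import *
delta((0.459,0.010,0.0176),0)
s=arm.grab_frame('scene')[:,:,::-1]; 
cv2.imwrite('pics/d.png',cv2.resize(s[180:340,220:420],None,fx=3,fy=3,interpolation=cv2.INTER_CUBIC)[:600])
```

```text
t 5.97 eef [0.4584 0.0098 0.0973] jaw -179.99 tilt 0.03 d(tool) [ 0.0797 -0.0003 -0.0007] twist 0.008776708361580177 q [ 0.45  0.15 -0.64  0.   -0.78 -0.45] F [ 0.11 -0.22 -0.24] w 0.042
```

View pics/d.png

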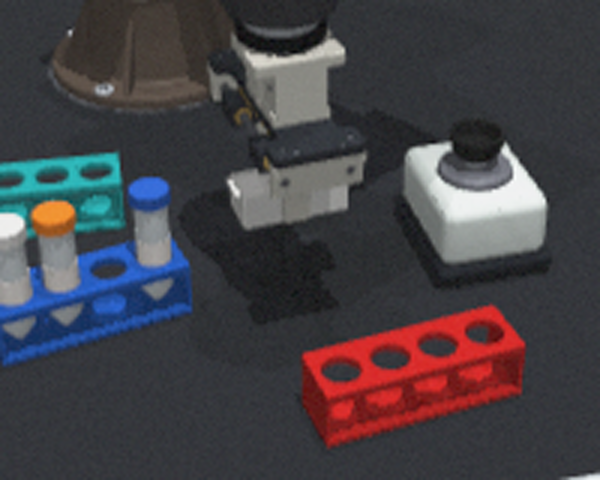

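>>> jog_arm([
  {"dx": 0.02,"dy": 0,"dz": 0,"twist": 0},
  {"dx": 0.04,"dy": 0,"dz": 0,"twist": 0},
  {"dx": 0.055,"dy": 0,"dz": 0,"twist": 0},
  {"dx": 0.065,"dy": 0,"dz": 0,"twist": 0},
  {"dx": 0.072,"dy": 0,"dz": 0,"twist": 0},
  {"dx": 0.075,"dy": 0,"dz": 0,"twist": 0},
  {"dx": 0.077,"dy": 0,"dz": 0,"twist": 0},
  {"dx": 0.078,"dy": 0,"dz": 0,"twist": 0},
  {"dx": 0.079,"dy": 0,"dz": 0,"twist": 0},
  {"dx": 0.079,"dy": 0,"dz": 0,"twist": 0},
  {"dx": 0.079,"dy": 0,"dz": 0,"twist": 0},
  {"dx": 0.079,"dy": 0,"dz": 0,"twist": 0},
])

```text
t: 7.02
eef_pos: [0.4585, 0.0101, 0.019]
ee_rot: [-2.685, 1.57, 0.456]
force: [-0.2, 0.6, -0.5]
width: 0.0418
```

Run:
```python
from h import *
delta((0.459,0.010,0.0176),0)
```

```text
t 7.02 eef [0.4585 0.0101 0.019 ] jaw 179.97 tilt 0.05 d(tool) [ 0.0014  0.0001 -0.0005] twist -0.026747054256929914 q [ 0.45  0.28 -0.72 -0.   -0.57 -0.45] F [-0.18  0.6  -0.48] w 0.0418
```

>>> jog_arm([
  {"dx": 0.001,"dy": 0,"dz": 0,"twist": 0},
  {"dx": 0.0015,"dy": 0,"dz": 0,"twist": 0},
  {"dx": 0.0015,"dy": 0,"dz": 0,"twist": 0},
  {"dx": 0.0015,"dy": 0,"dz": 0,"twist": 0},
])

```text
t: 7.35
eef_pos: [0.4585, 0.01, 0.0175]
ee_rot: [-2.922, 1.57, 0.219]
force: [-2.2, 0.6, 5.0]
width: 0.0418
```

>>> jog_arm([
  {"dx": 0,"dy": 0,"dz": 0,"twist": 0},
  {"dx": 0,"dy": 0,"dz": 0,"twist": 0},
  {"dx": 0,"dy": 0,"dz": 0,"twist": 0},
  {"dx": 0,"dy": 0,"dz": 0,"twist": 0},
  {"dx": 0,"dy": 0,"dz": 0,"twist": 0},
  {"dx": 0,"dy": 0,"dz": 0,"twist": 0},
], gripper=0.07)

```text
t: 7.85
eef_pos: [0.4583, 0.0099, 0.017]
ee_rot: [0.491, 1.571, -2.651]
force: [0.1, 0.1, 0.2]
width: 0.0695
```

>>> jog_arm([
  {"dx": -0.015,"dy": 0,"dz": 0,"twist": 0},
  {"dx": -0.04,"dy": 0,"dz": 0,"twist": 0},
  {"dx": -0.08,"dy": 0,"dz": 0,"twist": 0},
  {"dx": -0.12,"dy": 0,"dz": 0,"twist": 0},
  {"dx": -0.16,"dy": 0,"dz": 0,"twist": 0},
  {"dx": -0.19,"dy": 0,"dz": 0,"twist": 0},
  {"dx": -0.2,"dy": 0,"dz": 0,"twist": 0},
  {"dx": -0.2,"dy": 0,"dz": 0,"twist": 0},
])

```text
t: 8.52
eef_pos: [0.4598, 0.0105, 0.2203]
ee_rot: [-2.779, 1.565, 0.363]
force: [0.0, 0.6, -1.0]
width: 0.0699
```

Run:
```python
from h import *
delta((0.456,-0.193,0.2),6)
s=arm.grab_frame('scene')[:,:,::-1]; t=arm.grab_frame('top')[:,:,::-1]
cv2.imwrite('pics/e_t.png',t); cv2.imwrite('pics/e_s.png',s)
cv2.imwrite('pics/e.png',np.hstack([cv2.resize(s[180:380,200:400],(400,400)),cv2.resize(t[150:350,230:430],(400,400))]))
```

```text
t 8.52 eef [0.4598 0.0105 0.2203] jaw 179.99 tilt 0.36 d(tool) [0.0198 0.2035 0.0039] twist -6.0111170508205305 q [ 0.45  0.01 -0.47  0.   -1.09 -0.45] F [ 0.04  0.56 -0.95] w 0.0699
```

View pics/e.png

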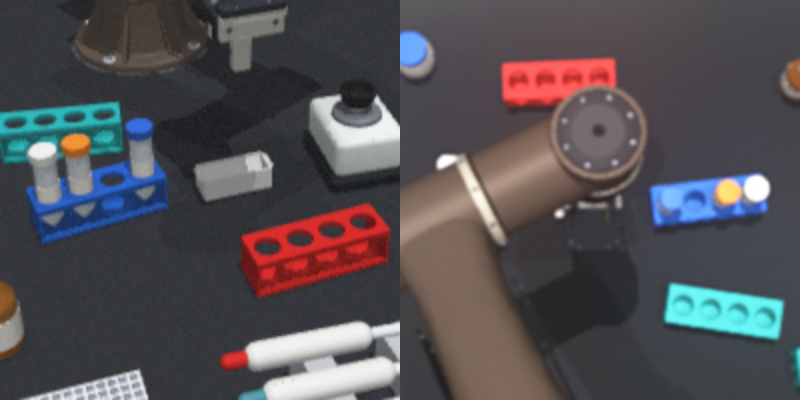

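The trough at (233,175) in the left half stands upright and is released between the rack and the mixer. Next is the orange tube.

>>> jog_arm([
  {"dx": 0,"dy": 0.03,"dz": 0,"twist": -1},
  {"dx": 0,"dy": 0.07,"dz": 0.001,"twist": -3},
  {"dx": 0,"dy": 0.11,"dz": 0.002,"twist": -5},
  {"dx": 0,"dy": 0.15,"dz": 0.003,"twist": -6},
  {"dx": 0.01,"dy": 0.18,"dz": 0.004,"twist": -6},
  {"dx": 0.02,"dy": 0.197,"dz": 0.004,"twist": -6},
  {"dx": 0.02,"dy": 0.2035,"dz": 0.004,"twist": -6},
  {"dx": 0.02,"dy": 0.2035,"dz": 0.004,"twist": -6},
  {"dx": 0.02,"dy": 0.2035,"dz": 0.004,"twist": -6},
  {"dx": 0.02,"dy": 0.2035,"dz": 0.004,"twist": -6},
])

```text
t: 9.45
eef_pos: [0.4543, -0.1928, 0.197]
ee_rot: [-0.209, 1.57, 3.038]
force: [-0.1, 0.4, -0.2]
width: 0.07
```

Run:
```python
from h import *
delta((0.4565,-0.193,0.086),6)
s=arm.grab_frame('scene')[:,:,::-1]
t=arm.grab_frame('top')[:,:,::-1]
cv2.imwrite('pics/f.png',np.hstack([cv2.resize(s[180:330,190:340],(400,400)),cv2.resize(t[180:330,310:460],(400,400))]))
```

```text
t 9.45 eef [ 0.4543 -0.1928  0.197 ] jaw -173.98 tilt 0.02 d(tool) [ 0.111   0.0005 -0.0022] twist 0.015021088157880058 q [-0.    0.09 -0.44 -0.   -1.04  0.11] F [-0.05  0.35 -0.2 ] w 0.07
```

View pics/f.png

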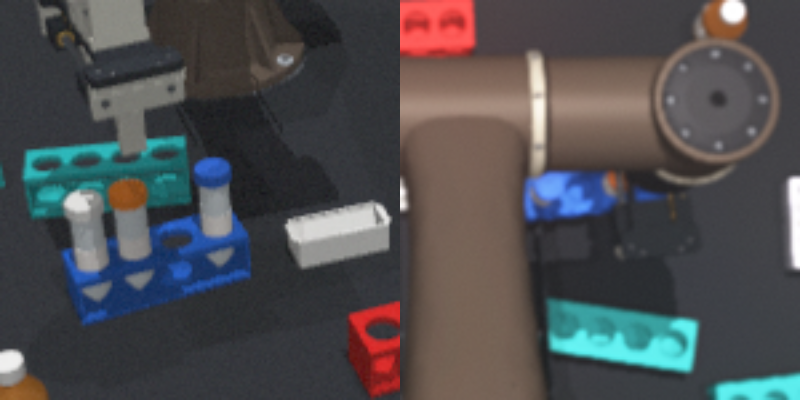

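The hand is lined up above the orange tube (cap at (128,190) in the left half), with the jaws along the rack's depth. I descend and close.

>>> jog_arm([
  {"dx": 0.02,"dy": 0,"dz": -0.002,"twist": 0},
  {"dx": 0.04,"dy": 0,"dz": -0.002,"twist": 0},
  {"dx": 0.06,"dy": 0,"dz": -0.002,"twist": 0},
  {"dx": 0.08,"dy": 0,"dz": -0.002,"twist": 0},
  {"dx": 0.095,"dy": 0,"dz": -0.002,"twist": 0},
  {"dx": 0.105,"dy": 0,"dz": -0.002,"twist": 0},
  {"dx": 0.11,"dy": 0,"dz": -0.002,"twist": 0},
  {"dx": 0.11,"dy": 0,"dz": -0.002,"twist": 0},
  {"dx": 0.11,"dy": 0,"dz": -0.002,"twist": 0},
])

```text
t: 10.3
eef_pos: [0.4567, -0.1931, 0.0877]
ee_rot: [2.712, 1.57, -0.325]
force: [0.3, 0.1, 0.3]
width: 0.0702
```

Run:
```python
from h import *
delta((0.4565,-0.193,0.086),6)
s=arm.grab_frame('scene')[:,:,::-1]
cv2.imwrite('pics/g.png',cv2.resize(s[180:330,190:340],(600,600),interpolation=cv2.INTER_CUBIC))
```

```text
t 10.3 eef [ 0.4567 -0.1931  0.0877] jaw -173.98 tilt 0.04 d(tool) [ 0.0017 -0.0002  0.0002] twist 0.01695258948046785 q [-0.    0.22 -0.57  0.   -0.77  0.11] F [0.32 0.1  0.34] w 0.0702
```

View pics/g.png

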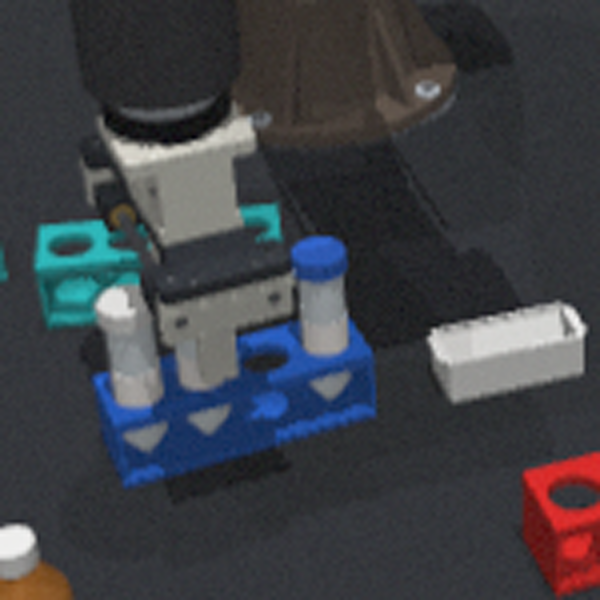

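>>> jog_arm([
  {"dx": 0.001,"dy": 0.0015,"dz": 0,"twist": 0},
  {"dx": 0.001,"dy": 0.0015,"dz": 0,"twist": 0},
  {"dx": 0.001,"dy": 0.0015,"dz": 0,"twist": 0},
  {"dx": 0.001,"dy": 0.0015,"dz": 0,"twist": 0},
  {"dx": 0.001,"dy": 0.0015,"dz": 0,"twist": 0},
  {"dx": 0.001,"dy": 0.0015,"dz": 0,"twist": 0},
  {"dx": 0.001,"dy": 0.0015,"dz": 0,"twist": 0},
  {"dx": 0.001,"dy": 0.0015,"dz": 0,"twist": 0},
  {"dx": 0.001,"dy": 0.0015,"dz": 0,"twist": 0},
  {"dx": 0.001,"dy": 0.0015,"dz": 0,"twist": 0},
], gripper=0.01, newtons=50)

```text
t: 11.18
eef_pos: [0.4565, -0.1948, 0.0862]
ee_rot: [2.72, 1.571, -0.317]
force: [-0.2, 1.0, 0.7]
width: 0.0338
```

Run:
```python
from h import *
delta((0.4565,-0.193,0.086),6)
```

```text
t 11.18 eef [ 0.4565 -0.1948  0.0862] jaw -174.02 tilt 0.01 d(tool) [ 0.0002 -0.0018 -0.0002] twist -0.01995351377021848 q [-0.01  0.22 -0.57  0.   -0.77  0.11] F [-0.17  1.04  0.67] w 0.0338
```

>>> jog_arm([
  {"dx": 0,"dy": 0,"dz": 0,"twist": 0},
  {"dx": 0,"dy": 0,"dz": 0,"twist": 0},
  {"dx": 0,"dy": 0,"dz": 0,"twist": 0},
])

```text
t: 11.43
eef_pos: [0.4565, -0.1948, 0.0861]
ee_rot: [2.871, 1.571, -0.166]
force: [0.5, -0.0, 0.8]
width: 0.0337
```

Run:
```python
from h import *
delta((0.4565,-0.193,0.086),6)
s=arm.grab_frame('scene')[:,:,::-1]
cv2.imwrite('pics/g2.png',cv2.resize(s[190:310,190:310],(720,600),interpolation=cv2.INTER_CUBIC))
```

```text
t 11.43 eef [ 0.4565 -0.1948  0.0861] jaw -174.02 tilt 0.01 d(tool) [ 0.0001 -0.0018 -0.0002] twist -0.02309531708752388 q [-0.01  0.22 -0.57  0.   -0.77  0.11] F [ 0.47 -0.05  0.83] w 0.0337
```

View pics/g2.png

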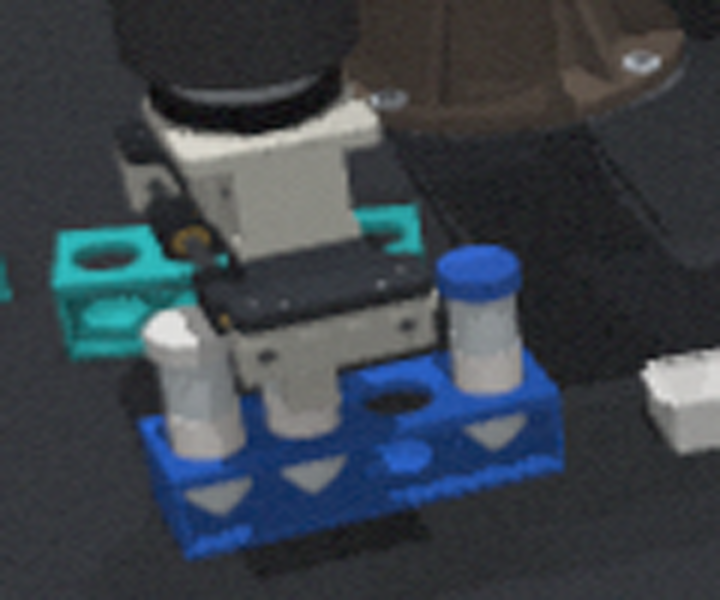

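The width stopped at 33.7 mm, so the pads are probably on the edge of the 35 mm cap. I'll release, go 8 mm lower and regrip the 30 mm body.

>>> jog_arm([
  {"dx": 0,"dy": 0,"dz": 0,"twist": 0},
  {"dx": 0,"dy": 0,"dz": 0,"twist": 0},
  {"dx": 0,"dy": 0,"dz": 0,"twist": 0},
  {"dx": 0.003,"dy": 0,"dz": 0,"twist": 0},
  {"dx": 0.006,"dy": 0,"dz": 0,"twist": 0},
  {"dx": 0.008,"dy": 0,"dz": 0,"twist": 0},
  {"dx": 0.008,"dy": 0,"dz": 0,"twist": 0},
  {"dx": 0.008,"dy": 0,"dz": 0,"twist": 0},
  {"dx": 0.008,"dy": 0,"dz": 0,"twist": 0},
], gripper=0.05)

```text
t: 12.23
eef_pos: [0.4563, -0.1948, 0.078]
ee_rot: [0.215, 1.571, -2.822]
force: [-0.6, -0.6, -0.4]
width: 0.0505
```

>>> jog_arm([
  {"dx": 0,"dy": 0,"dz": 0,"twist": 0},
  {"dx": 0,"dy": 0,"dz": 0,"twist": 0},
  {"dx": 0,"dy": 0,"dz": 0,"twist": 0},
  {"dx": 0,"dy": 0,"dz": 0,"twist": 0},
  {"dx": 0,"dy": 0,"dz": 0,"twist": 0},
  {"dx": 0,"dy": 0,"dz": 0,"twist": 0},
  {"dx": 0,"dy": 0,"dz": 0,"twist": 0},
  {"dx": 0,"dy": 0,"dz": 0,"twist": 0},
], gripper=0.01, newtons=50)

```text
t: 12.9
eef_pos: [0.4564, -0.1948, 0.0781]
ee_rot: [2.775, 1.571, -0.262]
force: [-0.2, -0.1, 0.3]
width: 0.0325
```

>>> jog_arm([
  {"dx": 0,"dy": 0,"dz": 0,"twist": 0},
  {"dx": 0,"dy": 0,"dz": 0,"twist": 0},
  {"dx": 0,"dy": 0,"dz": 0,"twist": 0},
])

```text
t: 13.15
eef_pos: [0.4564, -0.1948, 0.0781]
ee_rot: [2.619, 1.571, -0.418]
force: [0.8, -0.2, 0.8]
width: 0.0322
```

Run:
```python
from h import *
delta((0.4565,-0.193,0.086),6)
s=arm.grab_frame('scene')[:,:,::-1]
cv2.imwrite('pics/g3.png',cv2.resize(s[190:310,190:310],(720,600),interpolation=cv2.INTER_CUBIC))
```

```text
t 13.15 eef [ 0.4564 -0.1948  0.0781] jaw -174.03 tilt 0.0 d(tool) [-0.0079 -0.0018 -0.0003] twist -0.02604071289147214 q [-0.01  0.24 -0.58  0.   -0.75  0.11] F [ 0.79 -0.23  0.79] w 0.0322
```

View pics/g3.png

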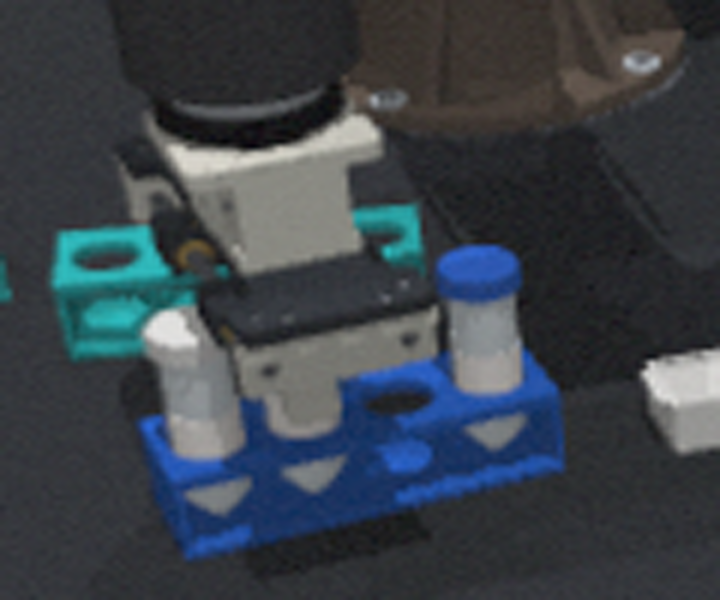

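The width still reads a little over 30 mm, but the grip is firm. I'll lift gently and inspect it.

>>> jog_arm([
  {"dx": -0.005,"dy": 0,"dz": 0,"twist": 0},
  {"dx": -0.015,"dy": 0,"dz": 0,"twist": 0},
  {"dx": -0.025,"dy": 0,"dz": 0,"twist": 0},
  {"dx": -0.035,"dy": 0,"dz": 0,"twist": 0},
  {"dx": -0.045,"dy": 0,"dz": 0,"twist": 0},
  {"dx": -0.055,"dy": 0,"dz": 0,"twist": 0},
  {"dx": -0.065,"dy": 0,"dz": 0,"twist": 0},
  {"dx": -0.075,"dy": 0,"dz": 0,"twist": 0},
  {"dx": -0.085,"dy": 0,"dz": 0,"twist": 0},
  {"dx": -0.095,"dy": 0,"dz": 0,"twist": 0},
  {"dx": -0.105,"dy": 0,"dz": 0,"twist": 0},
  {"dx": -0.115,"dy": 0,"dz": 0,"twist": 0},
  {"dx": -0.125,"dy": 0,"dz": 0,"twist": 0},
  {"dx": -0.13,"dy": 0,"dz": 0,"twist": 0},
  {"dx": -0.13,"dy": 0,"dz": 0,"twist": 0},
  {"dx": -0.13,"dy": 0,"dz": 0,"twist": 0},
])

```text
t: 14.53
eef_pos: [0.4563, -0.1947, 0.2081]
ee_rot: [-2.555, 1.57, 0.691]
force: [-0.3, 0.0, -0.4]
width: 0.0327
```

Run:
```python
from h import *
delta((0.4565,-0.193,0.21),6)
s=arm.grab_frame('scene')[:,:,::-1]
cv2.imwrite('pics/i.png',cv2.resize(s[150:310,180:310],(600,600),interpolation=cv2.INTER_CUBIC))
```

```text
t 14.53 eef [ 0.4563 -0.1947  0.2081] jaw -174.03 tilt 0.02 d(tool) [-0.0019 -0.0017 -0.0003] twist -0.03495631040829039 q [-0.01  0.09 -0.42 -0.   -1.07  0.11] F [-0.31  0.03 -0.41] w 0.0327
```

View pics/i.png

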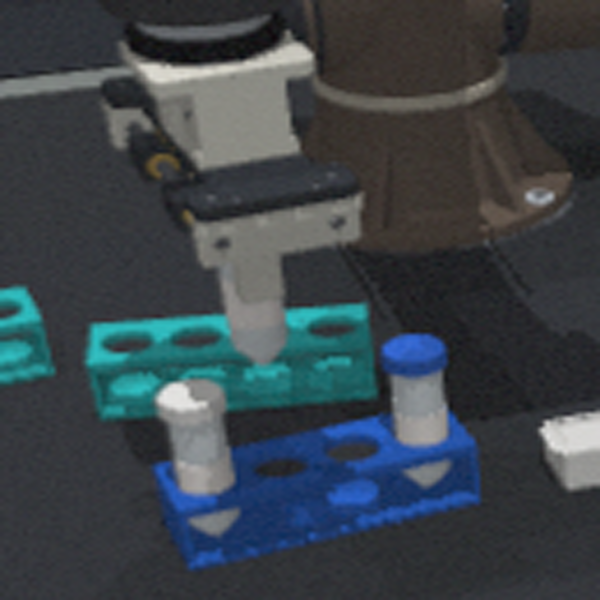

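Run:
```python
from h import *
st=arm.get_state(); p=st['eef_pos']
for dz in (-0.072,-.056,-.02,.02): print(dz,scene.proj(p+[0,0,dz]).round(1), top.proj(p+[0,0,dz]).round(1))
s=arm.grab_frame('scene')[:,:,::-1]
cv2.imwrite('pics/i2.png',cv2.resize(s[200:260,210:270],(600,600),interpolation=cv2.INTER_CUBIC))
t=arm.grab_frame('top')[:,:,::-1]
cv2.imwrite('pics/i3.png',cv2.resize(t[200:290,340:440],(600,540),interpolation=cv2.INTER_CUBIC))
```

```text
-0.072 [[235.6 246.4]] [[394.5 246.1]]
-0.056 [[234.9 241. ]] [[395.3 245.4]]
-0.02 [[233.2 228.5]] [[397.1 243.9]]
0.02 [[231.3 214.1]] [[399.3 242. ]]
```

View pics/i2.png

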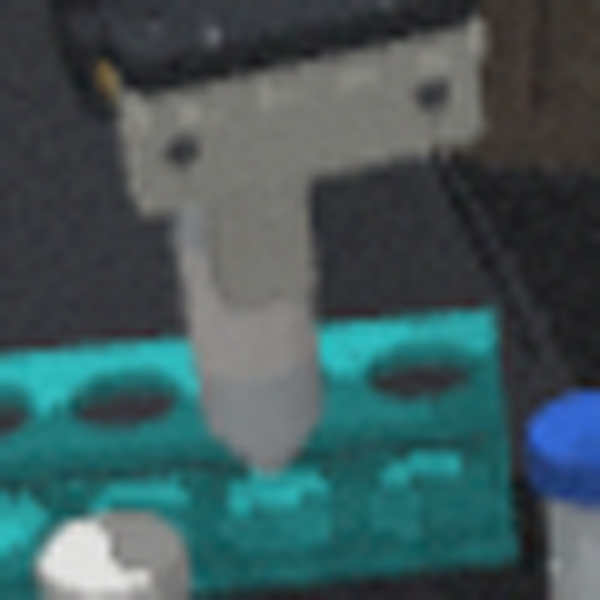

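View pics/i3.png

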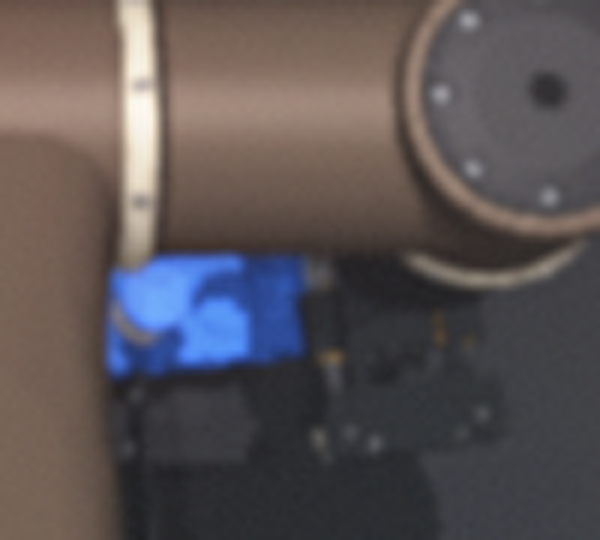

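The tube is out. Its tip at full-image (236.7,246.8) is 1.1 px (about 2.5 mm, +y side) from the predicted (235.6,246.4), and the tube looks vertical. On to the mixer.

Run:
```python
from h import *
delta((0.461,0.1925,0.235),6)
```

```text
t 14.68 eef [ 0.4559 -0.1948  0.2074] jaw -174.03 tilt 0.07 d(tool) [-0.0275 -0.3846 -0.0453] twist -0.032698737087883956 q [-0.01  0.09 -0.42 -0.   -1.07  0.11] F [-0.4   0.31 -1.3 ] w 0.0321
```

>>> jog_arm([
  {"dx": -0.015,"dy": 0,"dz": 0,"twist": 0},
  {"dx": -0.028,"dy": -0.015,"dz": -0.002,"twist": 0},
  {"dx": -0.028,"dy": -0.04,"dz": -0.005,"twist": 0},
  {"dx": -0.028,"dy": -0.068,"dz": -0.008,"twist": 0},
  {"dx": -0.028,"dy": -0.096,"dz": -0.011,"twist": 0},
  {"dx": -0.028,"dy": -0.124,"dz": -0.015,"twist": 0},
  {"dx": -0.028,"dy": -0.152,"dz": -0.018,"twist": 0},
  {"dx": -0.028,"dy": -0.18,"dz": -0.021,"twist": 0},
  {"dx": -0.028,"dy": -0.208,"dz": -0.025,"twist": 0},
  {"dx": -0.028,"dy": -0.236,"dz": -0.028,"twist": 0},
  {"dx": -0.028,"dy": -0.264,"dz": -0.031,"twist": 0},
  {"dx": -0.028,"dy": -0.292,"dz": -0.034,"twist": 0},
  {"dx": -0.028,"dy": -0.32,"dz": -0.038,"twist": 0},
  {"dx": -0.028,"dy": -0.345,"dz": -0.041,"twist": 0},
  {"dx": -0.028,"dy": -0.365,"dz": -0.043,"twist": 0},
  {"dx": -0.028,"dy": -0.378,"dz": -0.0445,"twist": 0},
  {"dx": -0.028,"dy": -0.3846,"dz": -0.0453,"twist": 0},
  {"dx": -0.028,"dy": -0.3846,"dz": -0.0453,"twist": 0},
  {"dx": -0.028,"dy": -0.3846,"dz": -0.0453,"twist": 0},
  {"dx": -0.028,"dy": -0.3846,"dz": -0.0453,"twist": 0},
])

```text
t: 16.35
eef_pos: [0.4613, 0.1915, 0.2359]
ee_rot: [0.619, 1.57, -2.419]
force: [-0.7, -0.9, -0.9]
width: 0.0324
```

Run:
```python
from h import *
delta((0.461,0.1925,0.235),6)
st=arm.get_state(); p=st['eef_pos']
for dz in (-0.072,-.056): print(dz,scene.proj(p+[0,0,dz]).round(1), top.proj(p+[0,0,dz]).round(1))
print(scene.proj([0.461,0.195,0.122]),scene.proj([0.461,0.195,0.103]))
s=arm.grab_frame('scene')[:,:,::-1]
cv2.imwrite('pics/j2.png',cv2.resize(s[160:240,340:420],(600,600),interpolation=cv2.INTER_CUBIC))
t=arm.grab_frame('top')[:,:,::-1]
cv2.imwrite('pics/j3.png',cv2.resize(t[200:290,210:310],(600,540),interpolation=cv2.INTER_CUBIC))
```

```text
t 16.35 eef [0.4613 0.1915 0.2359] jaw -174.07 tilt 0.03 d(tool) [ 0.0009 -0.0011  0.0002] twist -0.0664485584702561 q [ 0.79  0.07 -0.37 -0.   -1.13 -0.68] F [-0.69 -0.91 -0.85] w 0.0324
-0.072 [[378.4 210.7]] [[260.9 245.5]]
-0.056 [[378.8 205.4]] [[260.3 244.8]]
[[378.61807244 223.88736216]] [[378.20328044 229.8198903 ]]
```

View pics/j2.png

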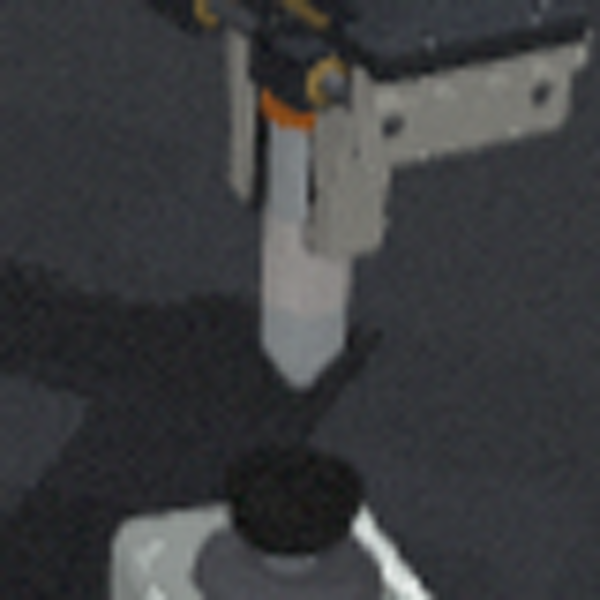

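View pics/j3.png

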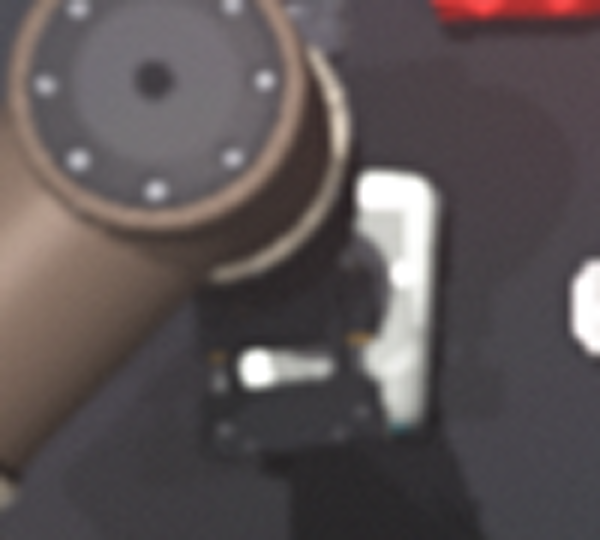

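The tip at (380.4,211.3) is about 1.2 px (3 mm) right of the cup centre at (379.2,224). I'll shift 3 mm, descend to just above the cup and look again.

>>> jog_arm([
  {"dx": 0.01,"dy": 0.003,"dz": 0,"twist": 0},
  {"dx": 0.022,"dy": 0.003,"dz": 0,"twist": 0},
  {"dx": 0.032,"dy": 0.003,"dz": 0,"twist": 0},
  {"dx": 0.036,"dy": 0.003,"dz": 0,"twist": 0},
  {"dx": 0.038,"dy": 0.003,"dz": 0,"twist": 0},
  {"dx": 0.038,"dy": 0.003,"dz": 0,"twist": 0},
  {"dx": 0.038,"dy": 0.003,"dz": 0,"twist": 0},
  {"dx": 0.038,"dy": 0.003,"dz": 0,"twist": 0},
])

```text
t: 17.12
eef_pos: [0.462, 0.1896, 0.1985]
ee_rot: [-2.703, 1.57, 0.543]
force: [0.1, -0.3, 0.1]
width: 0.0325
```

Run:
```python
from h import *
delta((0.461,0.1885,0.178),6)
s=arm.grab_frame('scene')[:,:,::-1]
cv2.imwrite('pics/k2.png',cv2.resize(s[180:250,345:415],(600,600),interpolation=cv2.INTER_CUBIC))
```

```text
t 17.12 eef [0.462  0.1896 0.1985] jaw -174.02 tilt 0.05 d(tool) [0.0205 0.001  0.0011] twist -0.017624310784526642 q [ 0.78  0.1  -0.43  0.   -1.05 -0.68] F [ 0.11 -0.28  0.09] w 0.0325
```

View pics/k2.png

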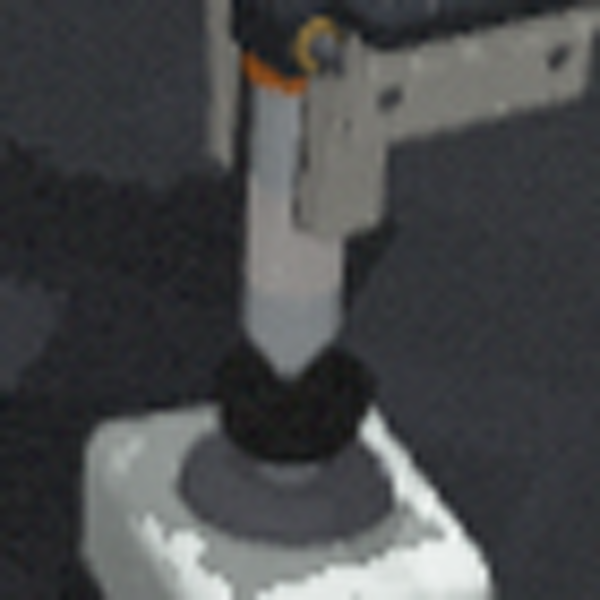

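The tip at (289,378) in the crop sits over the cup mouth (centre about (296,378)). I descend into the cup.

>>> jog_arm([
  {"dx": 0.004,"dy": -0.001,"dz": -0.001,"twist": 0},
  {"dx": 0.008,"dy": -0.001,"dz": -0.001,"twist": 0},
  {"dx": 0.012,"dy": -0.001,"dz": -0.001,"twist": 0},
  {"dx": 0.015,"dy": -0.001,"dz": -0.001,"twist": 0},
  {"dx": 0.018,"dy": -0.001,"dz": -0.001,"twist": 0},
  {"dx": 0.02,"dy": -0.001,"dz": -0.001,"twist": 0},
  {"dx": 0.02,"dy": -0.001,"dz": -0.001,"twist": 0},
  {"dx": 0.02,"dy": -0.001,"dz": -0.001,"twist": 0},
  {"dx": 0.02,"dy": -0.001,"dz": -0.001,"twist": 0},
])

```text
t: 17.92
eef_pos: [0.4627, 0.1906, 0.1782]
ee_rot: [-2.821, 1.571, 0.425]
force: [1.0, 0.6, -1.0]
width: 0.0321
```

Run:
```python
from h import *
delta((0.463,0.19,0.175),6)
```

```text
t 17.92 eef [0.4627 0.1906 0.1782] jaw -174.03 tilt 0.01 d(tool) [ 0.0032  0.0006 -0.0003] twist -0.027132585549253463 q [ 0.78  0.12 -0.45  0.   -1.   -0.68] F [ 0.96  0.64 -1.02] w 0.0321
```

>>> jog_arm([
  {"dx": 0.001,"dy": 0,"dz": 0,"twist": 0},
  {"dx": 0.002,"dy": 0,"dz": 0,"twist": 0},
  {"dx": 0.003,"dy": 0,"dz": 0,"twist": 0},
  {"dx": 0.004,"dy": 0,"dz": 0,"twist": 0},
  {"dx": 0.004,"dy": 0,"dz": 0,"twist": 0},
  {"dx": 0.004,"dy": 0,"dz": 0,"twist": 0},
])

```text
t: 18.42
eef_pos: [0.4628, 0.1906, 0.1744]
ee_rot: [-2.853, 1.57, 0.392]
force: [-1.5, -0.1, 3.9]
width: 0.0321
```

>>> jog_arm([
  {"dx": 0.001,"dy": 0,"dz": 0,"twist": 0},
  {"dx": 0.002,"dy": 0,"dz": 0,"twist": 0},
  {"dx": 0.002,"dy": 0,"dz": 0,"twist": 0},
  {"dx": 0.002,"dy": 0,"dz": 0,"twist": 0},
])

```text
t: 18.75
eef_pos: [0.4628, 0.1906, 0.1723]
ee_rot: [-2.882, 1.57, 0.364]
force: [0.2, -0.4, 5.1]
width: 0.0321
```

>>> jog_arm([
  {"dx": 0.001,"dy": 0,"dz": 0,"twist": 0},
  {"dx": 0.002,"dy": 0,"dz": 0,"twist": 0},
  {"dx": 0.002,"dy": 0,"dz": 0,"twist": 0},
  {"dx": 0.002,"dy": 0,"dz": 0,"twist": 0},
])

```text
t: 19.08
eef_pos: [0.4629, 0.1907, 0.1705]
ee_rot: [-2.874, 1.57, 0.372]
force: [-1.2, 0.6, 7.1]
width: 0.0324
```

>>> jog_arm([
  {"dx": 0.001,"dy": 0,"dz": 0,"twist": 0},
  {"dx": 0.001,"dy": 0,"dz": 0,"twist": 0},
  {"dx": 0.001,"dy": 0,"dz": 0,"twist": 0},
  {"dx": 0.001,"dy": 0,"dz": 0,"twist": 0},
])

```text
t: 19.42
eef_pos: [0.463, 0.1908, 0.1697]
ee_rot: [-2.793, 1.57, 0.453]
force: [-1.1, -0.6, 8.8]
width: 0.0322
```

>>> jog_arm([
  {"dx": 0.0005,"dy": 0,"dz": 0,"twist": 0},
  {"dx": 0.001,"dy": 0,"dz": 0,"twist": 0},
  {"dx": 0.001,"dy": 0,"dz": 0,"twist": 0},
  {"dx": 0.001,"dy": 0,"dz": 0,"twist": 0},
])

```text
t: 19.75
eef_pos: [0.4631, 0.1909, 0.1689]
ee_rot: [-2.791, 1.569, 0.455]
force: [-1.2, 0.5, 9.3]
width: 0.0321
```

Run:
```python
from h import *
delta((0.463,0.19,0.175),6)
s=arm.grab_frame('scene')[:,:,::-1]
cv2.imwrite('pics/l2.png',cv2.resize(s[180:250,345:415],(600,600),interpolation=cv2.INTER_CUBIC))
```

```text
t 19.75 eef [0.4631 0.1909 0.1689] jaw -174.0 tilt 0.09 d(tool) [-0.0061  0.0008  0.0002] twist -0.0012050411606878697 q [ 0.78  0.13 -0.46  0.   -0.98 -0.68] F [-1.15  0.49  9.26] w 0.0321
```

View pics/l2.png

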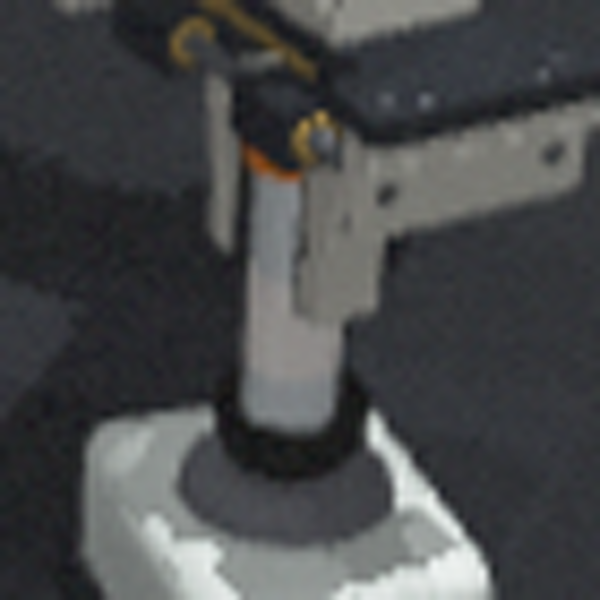

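The tube stands inside the cup with the cup nearly down. I press on in small steps to about 17 N.

>>> jog_arm([
  {"dx": 0.0005,"dy": 0,"dz": 0,"twist": 0},
  {"dx": 0.001,"dy": 0,"dz": 0,"twist": 0},
  {"dx": 0.001,"dy": 0,"dz": 0,"twist": 0},
  {"dx": 0.001,"dy": 0,"dz": 0,"twist": 0},
])

```text
t: 20.13
eef_pos: [0.4636, 0.1911, 0.1688]
ee_rot: [-2.81, 1.568, 0.437]
force: [-2.8, 0.3, 15.3]
width: 0.0324
```

>>> jog_arm([
  {"dx": 0.0003,"dy": 0,"dz": 0,"twist": 0},
  {"dx": 0.0005,"dy": 0,"dz": 0,"twist": 0},
  {"dx": 0.0005,"dy": 0,"dz": 0,"twist": 0},
  {"dx": 0.0005,"dy": 0,"dz": 0,"twist": 0},
])

```text
t: 20.47
eef_pos: [0.4638, 0.1912, 0.1687]
ee_rot: [-2.801, 1.567, 0.446]
force: [-4.1, -0.5, 17.8]
width: 0.0322
```

The cup is on its stop: the height no longer changes and the force rises steeply. I hold briefly and check everything.

>>> jog_arm([
  {"dx": 0,"dy": 0,"dz": 0,"twist": 0},
  {"dx": 0,"dy": 0,"dz": 0,"twist": 0},
  {"dx": 0,"dy": 0,"dz": 0,"twist": 0},
  {"dx": 0,"dy": 0,"dz": 0,"twist": 0},
  {"dx": 0,"dy": 0,"dz": 0,"twist": 0},
  {"dx": 0,"dy": 0,"dz": 0,"twist": 0},
  {"dx": 0,"dy": 0,"dz": 0,"twist": 0},
  {"dx": 0,"dy": 0,"dz": 0,"twist": 0},
  {"dx": 0,"dy": 0,"dz": 0,"twist": 0},
  {"dx": 0,"dy": 0,"dz": 0,"twist": 0},
])

```text
t: 21.3
eef_pos: [0.4638, 0.1912, 0.1687]
ee_rot: [-2.788, 1.567, 0.458]
force: [-4.4, -0.6, 17.3]
width: 0.0319
```

Run:
```python
from meas import *
s=arm.grab_frame('scene'); t=arm.grab_frame('top')
for i in range(1): delta((0.463,0.19,0.175),6)
a=cv2.resize(s[180:255,345:420],(400,400),interpolation=cv2.INTER_CUBIC); b=cv2.resize(s[180:330,200:350],(400,400))
cv2.imwrite('pics/m.png',np.hstack([a,b])[:,:,::-1])
c,st,k=pick(t,(0,0,120),(180,60,255),(290,225,345,275)); print('trough',st,rect(top.cast(k,0.032)))
```

```text
t 21.4 eef [0.4638 0.1912 0.1687] jaw -173.97 tilt 0.2 d(tool) [-0.0063  0.0011  0.0009] twist 0.02618367502796559 q [ 0.78  0.13 -0.46  0.   -0.97 -0.68] F [-2.95  0.03 17.5 ] w 0.0321
trough [305 243  37  16 567] [array([458.9,  12.6]), array([111.6,  46.8]), np.float64(89.0)]
```

View pics/m.png

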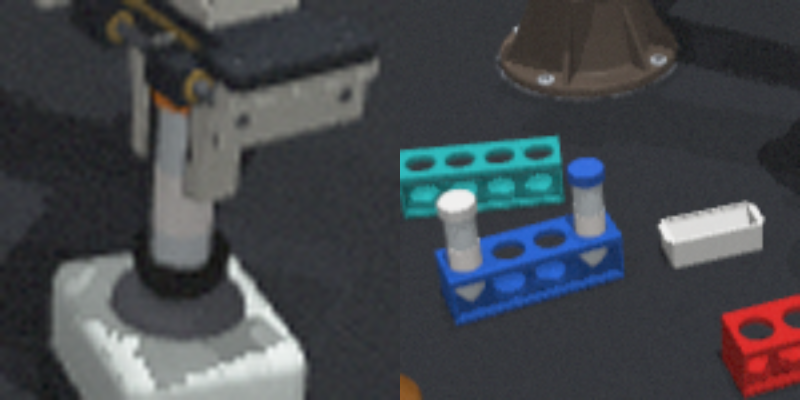

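The left half shows the tube upright in the cup at about (183,240) with the gripper well above the mixer. The right half shows the trough at (712,235) free between the rack and the mixer, and the other two tubes still in place. I hand in.

Run:
```python
from station import arm
print(arm.job_done()); print(arm.get_state()['force'],arm.get_state()['t'])
```

```text
the job is handed in; nothing more can be done
None
the job is handed in; nothing more can be done
```

I put the trough down midway between the rack and the mixer and let go. I then lifted out the orange-capped tube, stood it in the mixer's cup and pressed the cup down to its stop. I handed the job in at about 21 s with the tube still held there; no verdict is reported.

**Last checks before handing in**
- **Trough:** it stands upright at about (0.459, 0.012), roughly 18 cm from the rack's and the mixer's centres, touching neither.
- **Press:** the push held steady at about 17.5 N. The TCP went down about 6 mm after contact and then stopped, while the force rose steeply, so I take the cup to be on its stop. I could not read the cup's position directly.
- **Tube:** it looks upright in the cup, and the gripper is well clear of the mixer.
- **Other tubes:** the blue- and white-capped tubes are still in the rack.

**Checks that failed or disagreed**
- **Grip width:** it read about 32 mm instead of the tube body's 30 mm. The first try read 33.7 mm, so I let go and regripped 8 mm lower. The fingers may be touching the cap's edge, but the tube did not visibly slip.
- **Cup position:** the two cameras disagreed by about 4 mm, so I lined the tip up with the cup within the scene view.

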